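# Switch off the torch against the bookcase and put it away

### The job

The torch on the worktop has been left on, the switch in its tail still out: without lifting it, slide it along until its head is squarely against the bookcase's upright, and while it is braced there push the switch fully home, so that it stays in (check, and push again if it is not). Then lay the torch gently in the open drawer, without dropping it, and push the drawer fully shut, leaving everything else where it stands.

Things in the scene. Friction and masses are not known exactly. Their poses are not given: they have to be found in the camera images.
- torch: Loose torch (flashlight), about 0.3 kg, lying level on a flat side: round ringed barrel 34 mm thick from x = -60 to +40 mm, axis 25 mm up; rounded-square 50 x 50 mm finned head (black bezel, lens in the end) from +40 to +80, black tail collar from -80 to -60, both 8 mm proud of the barrel. Origin: mid-length, underside; x to the head, z up. Head starts pointing roughly at the upright.
- torch_head (a point): Middle of the torch's flat head end face, 25 mm above its underside; x points out of the face.
- torch_mid (a point): Middle of the torch, on its axis, halfway along.
- tail_switch (a joint): Torch's push-pull tail switch: round grey plunger, 24 mm across, on the torch's axis, sliding stiffly (about 6 N, up to 8 N when pushed quickly) and staying where it is put. Metres pushed in, towards the head: 0 = on, 13 mm out of the tail face; 0.010 = off, fully home, 3 mm still out. It starts on, 0 to 0.0015. Unbraced, the torch slides away (2 to 3 N) before the switch moves.
- switch_tip (a point): Middle of the switch plunger's outer end face.
- bookcase: Fixed open bookcase end standing on the worktop, 300 mm wide, 260 mm deep, 190 mm high, white with dark boards and books. Origin: foot of its white upright, in the middle of the upright's outer face, which is the stop; y points out of that face, at a right angle; x runs along the face (260 mm, 130 either way), z up.
- drawer_unit: Fixed low drawer unit, 240 mm deep (x) x 290 mm wide (y) x 86 mm high, white with a dark top. Origin: middle of its underside; the drawer opens along its -x, out of its front edge, which lies 120 mm from the origin.
- drawer (a joint): Handleless drawer of that unit. Value in m: 0 = fully shut, front flush with the unit; up to 0.185 open. Stands 0.153 to 0.18 open at the start; slides with about 2 N and stays where it is left.
- drawer_floor (a point): Middle of the drawer's inner floor, 16 mm above the worktop; axes as the drawer unit's. Inside it runs from x = -93 to +93 mm and y = -122 to +122 mm, sides 39 mm high above this floor. The front panel's outer face is at x = -116 mm. The unit's top covers all beyond x = (drawer's value - 116 mm), leaving 130 to 157 mm clear at the start.
- drawer_front (a point): Middle of the top edge of the drawer front's outer face, 70 mm above the worktop; the front is 288 mm wide, 62 mm high and 16 mm thick.
- tumbler_tall: Bystander: amber glass tumbler, 74 mm across, 100 mm high; origin under its middle.
- tumbler_short: Bystander: amber glass tumbler, 78 mm across, 70 mm high; origin under its middle.
- candle_cup: Bystander: white pierced tea-light cup, 92 mm across, 66 mm high; origin under its middle.
- spectacles: Bystander: folded black spectacles, 136 mm wide (y), 36 mm high; origin at their underside.
- remote: Bystander: black remote control lying flat, 165 (x) x 44 x 18 mm; origin under its middle.
- paperback: Bystander: paperback lying on the drawer unit's top, 120 (x) x 180 x 24 mm; origin under its middle.
- plant: Bystander: small green plant in a white pot 104 mm across, about 190 mm high with leaves; origin under its middle.
Things that resemble listed ones, but are neither listed nor needed, are in the scene too. Several things look just like the torch: the one meant starts farthest from the robot's base.

How it is judged:
By the outcome, as a careful person would: the job done as asked, in the order asked, and still so for the second after the job is handed in, with the robot touching nothing.
It also fails if it takes over 69 s, if anything falls off the work surface, if the arm or the gripper's body presses on something with over 40 N, if the wrist force passes 120 N, or if a joint passes its speed limit or range.

### The arm

A 7-joint arm with a two-finger parallel gripper is mounted at the origin on the work surface. World frame = base frame: x ahead of the robot, y to its left, z up, the work surface at z = 0. Lengths are in m, angles in rad, forces in N, time in s.
With the tool pointing down it reaches from about 0.35 to 0.9 m from the base axis. Payload 19.9 kg.
Tool frame: the origin (TCP) lies where the fingers leave the gripper's body, on its centre line; the fingertips stand 97 mm ahead of it and the grasp point (between the pads) lies 78 mm ahead of it; z points along the fingers, y is the line along which they close (so a half turn about z gives the same grasp; the last joint's range is limited). The gripper opens to 94 mm and grips with 3 to 60 N. Pads are 16 mm wide; open, the fingers measure 119 mm over their backs; the gripper's body (75 mm by 177 mm) begins 78 mm behind the grasp point.
Start: joints at [1.093, 0.417, -0.01, 1.614, 0.005, 1.111, -0.053], TCP at [0.264, -0.567, 0.303] pointing down, gripper open.
Joint ranges: [-2.81, 2.81], [-0.39, 2.02], [-1.27, 1.25], [0.06, 2.57], [-1.19, 4.33], [0.19, 2], [-2.82, 2.82]. Speed limits (rad/s): [1.89, 1.89, 2.39, 2.39, 3.01, 3.01, 3.01].

### API

Orientations are given as a rotation vector (axis times angle).
In Python, from workcell import sensors, vision, finish_job gives the robot as it stands.
- The arm moves only by the tool play_rows, never from a script. Its argument "moves" is one flat list of numbers, 7 for each row, row after row: the shift along the world's x, y, z in m, then the turn, a rotation vector about the world's x, y, z in rad, then the opening, from -1 (shut) to 1 (fully open). In form: [tx, ty, tz, rx, ry, rz, hand, tx, ty, tz, rx, ry, rz, hand, ...]. A call has 1 to 12 rows; each row is the pose to reach, as a shift and turn from the pose commanded when the call began; what a row does not reach only later rows make up. A row lasts 1/12 s, in which the tool goes at most 41.7 mm and 7.16 degrees, less where a joint would pass 70% of its speed; a pose out of reach is approached as far as the arm can. A call with a gripper value outside its range is refused whole. The fingers move at their own pace and stop on an object; "grip_force" is the grip in N (left out, the last holds). Time passes only in rows, so rows that repeat a pose let the fingers close. It gives the time, the measured TCP pose, the force, the opening and the grip force at its end, in the units of the state.
- sensors.state(): the state, without advancing time (a new reading comes with each control period).
- vision.snapshot(name): name is "scene" or "top" or "wrist"; returns a dict with "image" (400x640x3 uint8, red, green, blue), "K" (3x3 intrinsics, pixels), "k1" (the pictures are not rectified: a ray, as slopes to the right and down, at radius r is drawn at 1 + k1 r^2 times it, then the intrinsics apply), "view" (4x4, takes a point from world to camera coordinates). Camera axes: x right, y down, z forward; pixel columns grow to the right and rows downward; lengths in m; the calibration is good to about 2 mm. A picture is of the moment at which its call begins. There is no depth.
- finish_job(): hands the job in; it is judged then, once.
The state is a dict: "time_s": time; "q": joint angles; "qvel": joint speeds; "tau": joint torques, N m; "position": TCP position; "eef_rot": TCP orientation; "ft_force": force on the tool from outside, world axes, zero at the start; "ft_torque": the same for the moment, N m; "width": opening from 0.0 (shut) to 1.0 (fully open); "grasp_force": force on a finger pad.
Only numpy, scipy, OpenCV 4.12 (cv2) and the standard library are available. Lean on these libraries where they do the work, as an engineer would, in place of code of your own. Each camera call takes 0.05 s, during which the arm holds its last target. There are 200 camera calls.

## Working session

There is one attempt and no reset: what is moved stays moved. The work goes in short steps, Python scripts to look and compute and a tool call to move; the robot and the scene stay as the last step left them, time stands still between calls to the robot, and variables do not carry over. Pictures are saved under pics/ and viewed, at most 13 in all, crops included, and the job is handed in when it is done.

Besides the shell and the picture viewer there is one more tool, called after ">>>" as name(argument=value, ...) on one line, values as JSON. play_rows: Moves the arm, as the interface text tells. Its arguments: {"type":"object","properties":{"moves":{"type":"array","items":{"type":"number"}},"grip_force":{"type":"number"}},"required":["moves"]}

```bash
ls; mkdir -p pics
cat > h.py <<'E'
import numpy as np, cv2
from workcell import sensors, vision, finish_job
def snap(n,save=None):
    s=vision.snapshot(n)
    np.savez(f'{n}.npz',**s)
    if save: cv2.imwrite('pics/'+save,cv2.cvtColor(s['image'],cv2.COLOR_RGB2BGR))
    return s
def load(n): return dict(np.load(f'{n}.npz'))
def ray(s,uv):
    K=s['K'];k=float(s['k1']);x=(uv[0]-K[0,2])/K[0,0];y=(uv[1]-K[1,2])/K[1,1]
    rd=np.hypot(x,y);r=rd
    for _ in range(30): r=rd/(1+k*r*r)
    f=r/rd if rd>0 else 1
    V=s['view'];R=V[:3,:3];return -R.T@V[:3,3],R.T@np.array([x*f,y*f,1])
def onz(s,uv,z):
    o,d=ray(s,uv);return o+d*(z-o[2])/d[2]
def proj(s,p):
    V=s['view'];c=V[:3,:3]@np.array(p,float)+V[:3,3];x,y=c[:2]/c[2]
    f=1+float(s['k1'])*(x*x+y*y);K=s['K'];return np.array([K[0,0]*x*f+K[0,2],K[1,1]*y*f+K[1,2]])
def two(s1,a,s2,b):
    o1,d1=ray(s1,a);o2,d2=ray(s2,b);d1/=np.linalg.norm(d1);d2/=np.linalg.norm(d2)
    t=np.linalg.lstsq(np.stack([d1,-d2],1),o2-o1,rcond=None)[0]
    p,q=o1+t[0]*d1,o2+t[1]*d2;return (p+q)/2,np.linalg.norm(p-q)
E
python3 - <<'E'
from h import *
np.set_printoptions(precision=4,suppress=True)
for n in('scene','top'):
    s=snap(n,n+'0.png');print(n,s['K'].tolist(),s['k1'],(-s['view'][:3,:3].T@s['view'][:3,3]),s['view'][2,:3])
print(sensors.state())
E
```

```text
pics
scene [[399.068463472746, 0.0, 325.80276242960025], [0.0, 399.068463472746, 204.24567445596415], [0.0, 0.0, 1.0]] -0.039545329315420215 [1.1111 0.0969 0.7967] [-0.6457 -0.0913 -0.7582]
top [[420.8174170827896, 0.0, 308.4234072397582], [0.0, 420.8174170827896, 202.72462529592323], [0.0, 0.0, 1.0]] 0.01504736868391004 [0.3994 0.0066 1.2092] [ 0.0969 -0.0144 -0.9952]
{'time_s': 0.1, 'q': array([ 1.0935,  0.4179, -0.0103,  1.6141,  0.0047,  1.1107, -0.053 ]), 'qvel': array([ 0.0033, -0.0005,  0.0012, -0.0017,  0.0002,  0.0014, -0.0002]), 'tau': array([  0.0019, -85.2585,   0.6406, -42.6694,  -0.0488,   0.0165,
        -0.    ]), 'position': array([ 0.2637, -0.5664,  0.3021]), 'eef_rot': array([-3.0663, -0.6789,  0.0005]), 'ft_force': array([-0.2616,  0.1852, -0.1731]), 'ft_torque': array([ 0.0275, -0.0487, -0.051 ]), 'grasp_force': 0.0, 'width': 0.9996720920848926}
```

View pics/top0.png

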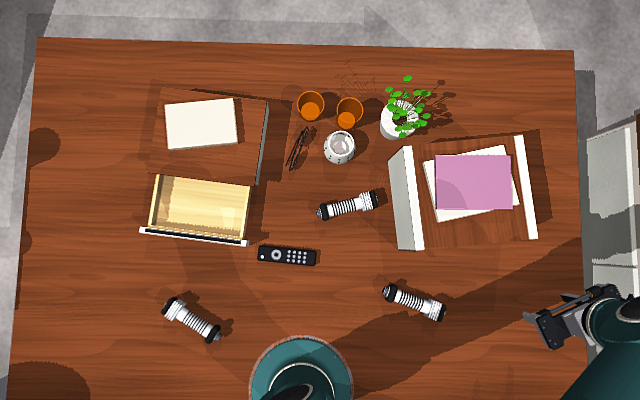

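View pics/scene0.png

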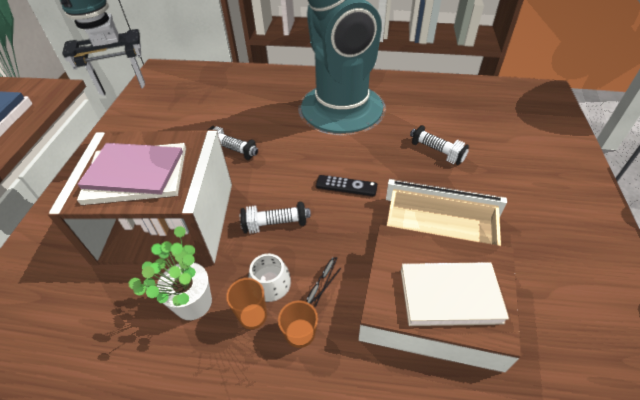

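Torch candidates in the top view: (348,206), (190,318) and (414,302). The base is at about (300,385), so (348,206) is the farthest and its head (right end) points at the upright. I'll confirm that in an enlarged crop.

Run:
```python
from h import *
np.set_printoptions(precision=4,suppress=True)
t=load('top');s=load('scene')
for uv in[(348,206),(190,318),(414,302)]:
    p=onz(t,uv,.025);print(uv,p,np.hypot(*p[:2]))
a=cv2.resize(t['image'][130:260,300:440],None,fx=4.2,fy=4.2,interpolation=cv2.INTER_CUBIC)
b=cv2.resize(t['image'][165:250,130:260],None,fx=4,fy=4,interpolation=cv2.INTER_CUBIC)
cv2.imwrite('pics/c1.png',a[:,:,::-1]);
# corner guess grid
for n,uv,z in[('foot far',(388,156),0),('foot near',(400,250),0),('top far',(412,146),.19),('top near',(424,249),.19),('drawer frontL top',(140,228),.07),('drawer frontR top',(247,242),.07),('unit backR top',(268,101),.086),('unit frontR',(257,184),.086)]:
    print(n,uv,onz(t,uv,z))
```

```text
(348, 206) [ 0.5076 -0.1226  0.025 ] 0.5221709413821428
(190, 318) [0.1919 0.3081 0.025 ] 0.3629411003597983
(414, 302) [ 0.244  -0.3077  0.025 ] 0.39269473523241655
foot far (388, 156) [ 0.6589 -0.2413  0.    ]
foot near (400, 250) [ 0.3861 -0.2754  0.    ]
top far (412, 146) [ 0.6444 -0.2618  0.19  ]
top near (424, 249) [ 0.3916 -0.2892  0.19  ]
drawer frontL top (140, 228) [0.4339 0.4405 0.07  ]
drawer frontR top (247, 242) [0.4012 0.1535 0.07  ]
unit backR top (268, 101) [0.7867 0.1059 0.086 ]
unit frontR (257, 184) [0.5568 0.1295 0.086 ]
```

View pics/c1.png

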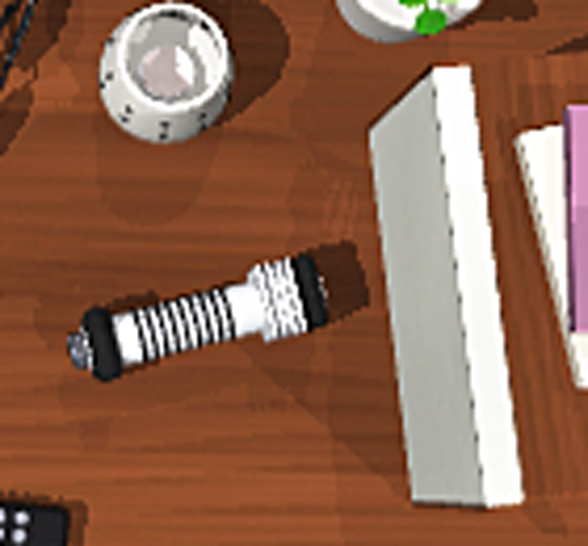

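The crop confirms it: the torch at top (348,206) has its switch tip at about (318,213) and its head end at about (376,199). It faces the upright, whose foot runs from (388,161) to (398,249). Next I measure the torch axis, upright and drawer from masks, cross-checked against the scene view.

```bash
cat > m.py <<'E'
from h import *
np.set_printoptions(precision=4,suppress=True)
def torch(s,box,z=.025):
    u0,u1,v0,v1=box;im=s['image'][v0:v1,u0:u1];hsv=cv2.cvtColor(im,cv2.COLOR_RGB2HSV)
    m=((hsv[...,1]<90)|(hsv[...,2]<30)).astype(np.uint8)
    n,l,st,_=cv2.connectedComponentsWithStats(m);i=1+np.argmax(st[1:,4]);ys,xs=np.where(l==i)
    P=np.array([onz(s,(a+u0,b+v0),z)[:2] for a,b in zip(xs,ys)])
    vx,vy,cx,cy=cv2.fitLine(P.astype(np.float32),cv2.DIST_L2,0,.01,.01).ravel()
    d=np.array([vx,vy]);d*=-np.sign(d[1]);c=np.array([cx,cy]);t=(P-c)@d;w=(P-c)@[-d[1],d[0]]
    print('ang',np.degrees(np.arctan2(d[1],d[0])),'c',c,'t',t.min(),t.max(),'w',w.min(),w.max(),'ends',c+d*t.min(),c+d*t.max(),len(P));return c,d
E
python3 - <<'E'
from m import *
t=load('top');s=load('scene')
torch(t,(308,386,180,230));torch(s,(233,318,196,240))
print('top foot',onz(t,(388.1,161),0),onz(t,(398.1,249),0),'edge',onz(t,(403.8,146.7),.19),onz(t,(415.2,249.8),.19))
b=cv2.resize(t['image'][80:255,130:275],None,fx=3,fy=3,interpolation=cv2.INTER_CUBIC)
c=cv2.resize(s['image'][120:270,150:270],None,fx=3.5,fy=3.5,interpolation=cv2.INTER_CUBIC)
o=np.zeros((525,860,3),np.uint8);o[:b.shape[0],:b.shape[1]]=b;o[:c.shape[0],437:437+c.shape[1]]=c[:,:423][:, :420]
cv2.imwrite('pics/c2.png',o[:,:800+57][:, :857][:, :, ::-1][:, :800])
E
```

```text
ang -74.58978 c [ 0.5091 -0.1234] t -0.09382991834653548 0.08383972710573391 w -0.025514021479492312 0.026720828576917297 ends [ 0.4842 -0.0329] [ 0.5314 -0.2042] 862
ang -75.26213 c [ 0.5096 -0.1256] t -0.09745985899739658 0.08074118430934063 w -0.04614208137230419 0.043977617712237564 ends [ 0.4848 -0.0314] [ 0.5301 -0.2037] 1297
top foot [ 0.6441 -0.2416  0.    ] [ 0.3889 -0.27    0.    ] edge [ 0.6423 -0.2415  0.19  ] [ 0.3893 -0.2679  0.19  ]
```

View pics/c2.png

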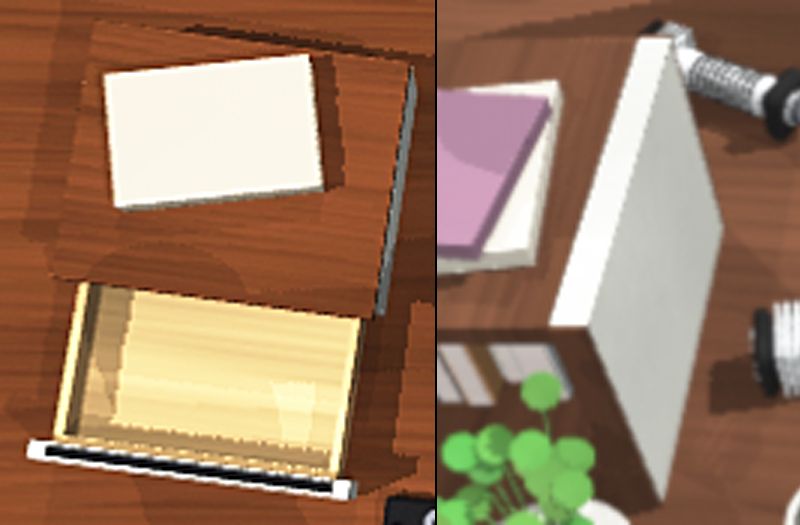

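The upright face runs from (0.644,-0.2415) to (0.389,-0.269), measured at both the foot and the top edge. That is 257 mm, against 260 given, at 6.2°. The torch middle is at (0.509,-0.122), its axis at -74.9°, and the two views agree to 2 mm. Rise first, then move over it.

>>> play_rows(moves=[0,0,0.04,0,0,0,1,0,0,0.08,0,0,0,1,0,0,0.12,0,0,0,1,0.02,0.035,0.14,0,0,0.12,1,0.04,0.07,0.14,0,0,0.24,1,0.06,0.105,0.14,0,0,0.36,1,0.08,0.14,0.14,0,0,0.48,1,0.1,0.175,0.14,0,0,0.6,1,0.12,0.21,0.14,0,0,0.72,1,0.14,0.245,0.14,0,0,0.84,1,0.16,0.28,0.14,0,0,0.96,1,0.18,0.315,0.14,0,0,1.08,1])

```text
time_s: 1.1
position: [0.4443, -0.2496, 0.4426]
eef_rot: [-2.275, -2.166, 0.0]
ft_force: [0.8, -1.0, -0.4]
width: 0.999
grasp_force: 0.0
```

Run:
```python
from m import *
t=load('top')
for n,uv,z in[('frontL out',(140,232.7),.07),('frontR out',(246.7,245.7),.07),('frontL in',(141.7,226.7),.07),('frontR in',(248.3,240.7),.07),('unit FL',(146.7,173.3),.086),('unit FR',(256.7,185),.086),('unit BR',(267.3,101.7),.086),('inner floor R',(130+335/3,80+470/3),.055),('inner R back',(130+358/3,80+320/3),.055),('inner L',(130+75/3,80+435/3),.055),('book',(130+120/3,80+208/3),.11),('book',(130+322/3,80+187/3),.11)]:
    print(n,onz(t,uv,z))
st=sensors.state();print(st['position'],st['eef_rot'],st['time_s'])
```

```text
frontL out [0.4213 0.4397 0.07  ]
frontR out [0.3913 0.1539 0.07  ]
frontL in [0.4374 0.4361 0.07  ]
frontR in [0.4048 0.1501 0.07  ]
unit FL [0.5799 0.4247 0.086 ]
unit FR [0.5541 0.1302 0.086 ]
unit BR [0.7847 0.1078 0.086 ]
inner floor R [0.4155 0.1703 0.055 ]
inner R back [0.5533 0.1537 0.055 ]
inner L [0.4432 0.4063 0.055 ]
book [0.6412 0.3583 0.11  ]
book [0.6639 0.182  0.11  ]
[ 0.4443 -0.2496  0.4426] [-2.2754 -2.1661  0.0005] 1.1
```

The unit's yaw is about -5.5°, with its front edge centred at (0.567,0.278). The drawer front is centred at (0.406,0.297), which makes the drawer 0.162 open, inside the given range. Move above the torch.

>>> play_rows(moves=[0.02,0.035,0,0,0,0.1,1,0.04,0.07,0,0,0,0.2,1,0.055,0.105,0,0,0,0.318,1,0.065,0.129,-0.02,0,0,0.318,1,0.065,0.129,-0.06,0,0,0.318,1,0.065,0.129,-0.1,0,0,0.318,1,0.065,0.129,-0.14,0,0,0.318,1,0.065,0.129,-0.18,0,0,0.318,1,0.065,0.129,-0.21,0,0,0.318,1,0.065,0.129,-0.23,0,0,0.318,1,0.065,0.129,-0.23,0,0,0.318,1,0.065,0.129,-0.23,0,0,0.318,1])

```text
time_s: 2.1
position: [0.5086, -0.1224, 0.2124]
eef_rot: [-1.91, -2.492, 0.001]
ft_force: [-0.1, 0.1, 1.1]
width: 1.003
grasp_force: 0.0
```

Run:
```python
from m import *
from scipy.spatial.transform import Rotation as R
s=snap('wrist','w1.png');st=sensors.state();r=R.from_rotvec(st['eef_rot']).as_matrix()
print(st['position'],r,-s['view'][:3,:3].T@s['view'][:3,3])
for a in(-.09,-.08,0,.08):
    d=np.array([np.cos(np.radians(-74.9)),np.sin(np.radians(-74.9))]);p=np.r_[np.array([.509,-.122])+a*d,.025];print(a,proj(s,p))
```

```text
[ 0.5092 -0.1225  0.2136] [[-0.2601  0.9656  0.0004]
 [ 0.9656  0.2601 -0.    ]
 [-0.0001  0.0004 -1.    ]] [ 0.4883 -0.0473  0.2949]
-0.09 [323.2157  86.6456]
-0.08 [323.2155 100.985 ]
0 [323.2095 206.8964]
0.08 [323.1981 297.745 ]
```

View pics/w1.png

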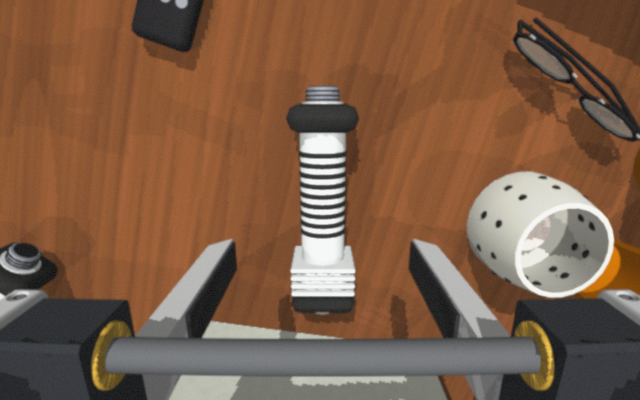

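The wrist view shows the torch axis at column 323, switch tip at about (323,88) and head end at about (323,311). This matches the predictions within about 2 mm. Descend and grip gently.

>>> play_rows(moves=[0,0,-0.03,0,0,0,1,0,0,-0.06,0,0,0,1,0,0,-0.085,0,0,0,1,0,0,-0.1,0,0,0,1,0,0,-0.107,0,0,0,1,0,0,-0.107,0,0,0,0,0,0,-0.107,0,0,0,-0.3,0,0,-0.107,0,0,0,-0.6,0,0,-0.107,0,0,0,-1,0,0,-0.107,0,0,0,-1,0,0,-0.107,0,0,0,-1,0,0,-0.107,0,0,0,-1], grip_force=10)

```text
time_s: 3.15
position: [0.509, -0.1226, 0.106]
eef_rot: [1.911, 2.493, 0.0]
ft_force: [0.5, -0.5, 0.4]
width: 0.536
grasp_force: 0.0
```

>>> play_rows(moves=[0,0,0,0,0,0,-1,0,0,0,0,0,0,-1,0,0,0,0,0,0,-1,0,0,0,0,0,0,-1,0,0,0,0,0,0,-1], grip_force=10)

```text
time_s: 3.57
position: [0.5088, -0.1226, 0.1056]
eef_rot: [-1.911, -2.494, 0.0]
ft_force: [-0.7, -0.2, 0.7]
width: 0.36
grasp_force: 10.0
```

>>> play_rows(moves=[0.0005,-0.005,0,0,0,-0.02,-1,0.001,-0.01,0,0,0,-0.04,-1,0.0015,-0.015,0,0,0,-0.06,-1,0.002,-0.02,0,0,0,-0.08,-1,0.0025,-0.025,0,0,0,-0.1,-1,0.003,-0.03,0,0,0,-0.12,-1,0.004,-0.035,0,0,0,-0.14,-1,0.0045,-0.04,0,0,0,-0.155,-1,0.005,-0.044,0,0,0,-0.155,-1,0.005,-0.046,0,0,0,-0.155,-1,0.005,-0.046,0,0,0,-0.155,-1])

```text
time_s: 4.48
position: [0.5139, -0.1693, 0.1056]
eef_rot: [2.098, 2.337, -0.0]
ft_force: [0.2, -2.1, 0.7]
width: 0.357
grasp_force: 10.0
```

Run:
```python
from m import *
s=snap('wrist');st=sensors.state();print(st['position'],st['ft_force'])
im=s['image'][150:400,180:460];cv2.imwrite('pics/w2.png',cv2.resize(im,None,fx=2.4,fy=2.4)[:,:,::-1])
```

```text
[ 0.5138 -0.1692  0.1056] [-0.2447 -1.7673  0.5726]
```

View pics/w2.png

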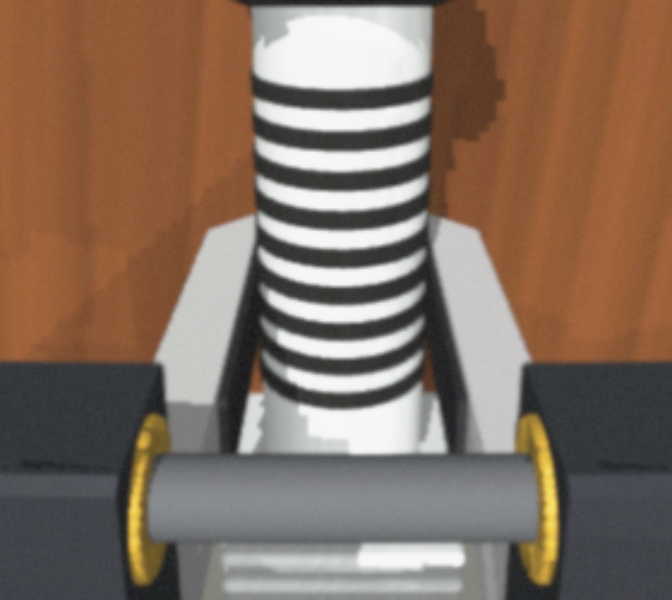

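The wrist crop shows the barrel gripped straight between the pads, with the head hidden below the bar at the bottom. Creep on to contact.

>>> play_rows(moves=[0,-0.001,0,0,0,0,-1,0,-0.002,0,0,0,0,-1,0,-0.003,0,0,0,0,-1,0,-0.004,0,0,0,0,-1,0.0005,-0.005,0,0,0,0,-1,0.0005,-0.005,0,0,0,0,-1])

```text
time_s: 5.03
position: [0.5143, -0.1737, 0.1056]
eef_rot: [-2.098, -2.338, 0.0]
ft_force: [-1.2, 2.8, 3.6]
width: 0.358
grasp_force: 10.0
```

>>> play_rows(moves=[0,-0.001,0,0,0,0,-1,0,-0.002,0,0,0,0,-1,0,-0.002,0,0,0,0,-1])

```text
time_s: 5.28
position: [0.5144, -0.1744, 0.1056]
eef_rot: [-2.096, -2.338, -0.001]
ft_force: [-1.3, 11.1, 4.8]
width: 0.358
grasp_force: 10.0
```

Contact at 11 N, at the predicted place. Release, rise, close, and move behind the switch.

>>> play_rows(moves=[0,0.001,0,0,0,0,-0.1,0,0.001,0,0,0,0,0.3,0,0.001,0,0,0,0,0.3,0,0.001,0,0,0,0,0.3,0,0.001,0,0,0,0,0.3,0,0.001,0.035,0,0,0,0.3,0,0.001,0.07,0,0,0,-1,-0.004,0.041,0.08,0,0,0,-1,-0.008,0.08,0.08,0,0,0,-1,-0.0135,0.125,0.08,0,0,0,-1,-0.0135,0.125,0.08,0,0,0,-1], grip_force=20)

```text
time_s: 6.2
position: [0.5001, -0.044, 0.1863]
eef_rot: [-2.09, -2.345, -0.003]
ft_force: [0.3, 1.3, 0.5]
width: 0.332
grasp_force: 0.0
```

>>> play_rows(moves=[0,0,0,0,0,0,-1,0,0,0,0,0,0,-1,0,0,0,0,0,0,-1,0,0,0,0,0,0,-1,0,0,0,0,0,0,-1,0,0,0,0,0,0,-1])

```text
time_s: 6.7
position: [0.5008, -0.0513, 0.1855]
eef_rot: [-2.1, -2.337, 0.0]
ft_force: [0.1, -0.3, -0.6]
width: 0.002
grasp_force: 0.0
```

Run:
```python
from m import *
s=snap('wrist','w3.png');t=snap('top');st=sensors.state();print(st['position'],st['ft_force'],st['width'])
n=np.array([-.108,.994]);m=np.array([.5144,-.1747])
for a in(.093,.08,-.08): print(a,proj(s,np.r_[m+a*n,.025]),proj(t,np.r_[m+a*n,.025]))
```

```text
[ 0.5008 -0.0509  0.1856] [ 0.303  -0.0119  0.6145] 0.0018860192448907753
0.093 [322.4317 257.9626] [333.7315 206.866 ]
0.08 [322.4589 273.9962] [338.3013 206.4561]
-0.08 [322.7364 437.117 ] [394.3832 201.4267]
```

View pics/w3.png

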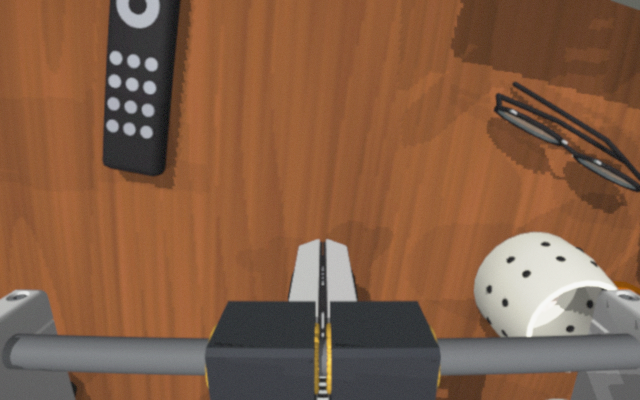

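The wrist view shows closed fingers clear of the remote (130,90) and the cup (540,290), with the torch hidden under the gripper. Lower behind the switch, then approach.

>>> play_rows(moves=[0,0,-0.03,0,0,0,-1,0,0,-0.06,0,0,0,-1,0,0,-0.08,0,0,0,-1,0,0,-0.08,0,0,0,-1,0.0005,-0.005,-0.08,0,0,0,-1,0.001,-0.01,-0.08,0,0,0,-1,0.0015,-0.014,-0.08,0,0,0,-1,0.002,-0.018,-0.08,0,0,0,-1,0.002,-0.02,-0.08,0,0,0,-1,0.002,-0.02,-0.08,0,0,0,-1])

```text
time_s: 7.63
position: [0.503, -0.0714, 0.1062]
eef_rot: [2.099, 2.336, 0.0]
ft_force: [-0.3, 0.1, -0.2]
width: 0.001
grasp_force: 0.0
```

Run:
```python
from m import *
s=snap('scene');t=snap('top');st=sensors.state();print(st['position'],st['ft_force'])
a=cv2.resize(s['image'][130:280,180:330],None,fx=3.5,fy=3.5,interpolation=cv2.INTER_CUBIC)
cv2.imwrite('pics/s2.png',a[:,:,::-1])
```

```text
[ 0.5029 -0.0707  0.1059] [ 0.066  -0.1636 -1.1361]
```

View pics/s2.png

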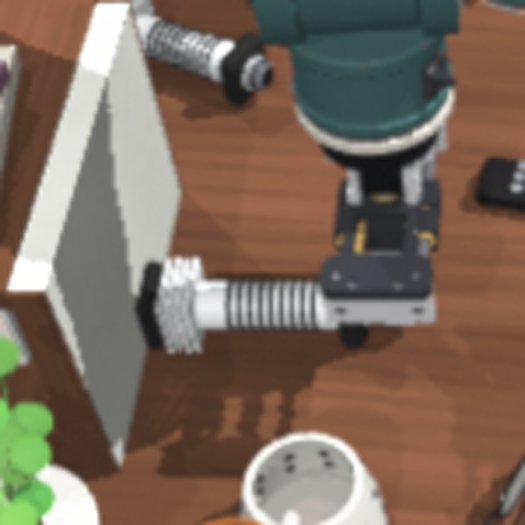

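The scene crop shows the head (black bezel at about (150,300)) up against the upright, with the gripper behind the tail. Push the switch slowly.

>>> play_rows(moves=[0,-0.001,0,0,0,0,-1,0,-0.002,0,0,0,0,-1,0,-0.003,0,0,0,0,-1,0,-0.004,0,0,0,0,-1,0.0005,-0.005,0,0,0,0,-1,0.0005,-0.006,0,0,0,0,-1,0.0005,-0.007,0,0,0,0,-1])

```text
time_s: 8.32
position: [0.5032, -0.0767, 0.1056]
eef_rot: [-2.097, -2.338, -0.001]
ft_force: [-1.0, 6.4, 1.0]
width: 0.007
grasp_force: 3.1
```

>>> play_rows(moves=[0,-0.001,0,0,0,0,-1,0,-0.002,0,0,0,0,-1,0,-0.003,0,0,0,0,-1,0.0005,-0.004,0,0,0,0,-1,0.0005,-0.005,0,0,0,0,-1])

```text
time_s: 8.73
position: [0.5037, -0.0817, 0.1056]
eef_rot: [-2.097, -2.338, -0.0]
ft_force: [-1.3, 5.4, 2.1]
width: 0.008
grasp_force: 3.1
```

>>> play_rows(moves=[0,-0.0005,0,0,0,0,-1,0,-0.001,0,0,0,0,-1,0,-0.0015,0,0,0,0,-1,0,-0.002,0,0,0,0,-1])

```text
time_s: 9.07
position: [0.5037, -0.0826, 0.1056]
eef_rot: [-2.095, -2.339, -0.002]
ft_force: [-2.2, 16.5, 3.9]
width: 0.003
grasp_force: 8.0
```

The force rose from about 6 N while sliding to 16.5 N, so the switch is at its end stop. One firmer press, then back off and check.

>>> play_rows(moves=[0,-0.001,0,0,0,0,-1,0,-0.0015,0,0,0,0,-1,0,-0.0015,0,0,0,0,-1])

```text
time_s: 9.32
position: [0.5037, -0.0828, 0.1056]
eef_rot: [-2.093, -2.339, -0.004]
ft_force: [-3.0, 21.7, 5.5]
width: 0.005
grasp_force: 10.8
```

>>> play_rows(moves=[0,0.003,0,0,0,0,-1,-0.001,0.01,0,0,0,0,-1,-0.003,0.03,0,0,0,0,-1,-0.005,0.05,0.03,0,0,0,-1,-0.008,0.07,0.07,0,0,0,-1,-0.008,0.07,0.09,0,0,0,-1,-0.008,0.07,0.09,0,0,0,-1])

```text
time_s: 9.9
position: [0.4973, -0.0145, 0.1999]
eef_rot: [2.093, 2.337, 0.005]
ft_force: [-0.2, -0.8, 1.1]
width: 0.005
grasp_force: 0.0
```

Run:
```python
from m import *
t=snap('top');s=snap('scene');st=sensors.state();print(st['position'],st['ft_force'])
a=cv2.resize(t['image'][160:250,310:410],None,fx=4,fy=4,interpolation=cv2.INTER_CUBIC)
b=cv2.resize(s['image'][160:260,200:300],None,fx=4,fy=4,interpolation=cv2.INTER_CUBIC)
o=np.zeros((400,800,3),np.uint8);o[:360,:400]=a;o[:,400:]=b
cv2.imwrite('pics/s3.png',o[:,:,::-1])
```

```text
[ 0.496  -0.0161  0.1962] [ 0.3134  0.2967 -0.7181]
```

View pics/s3.png

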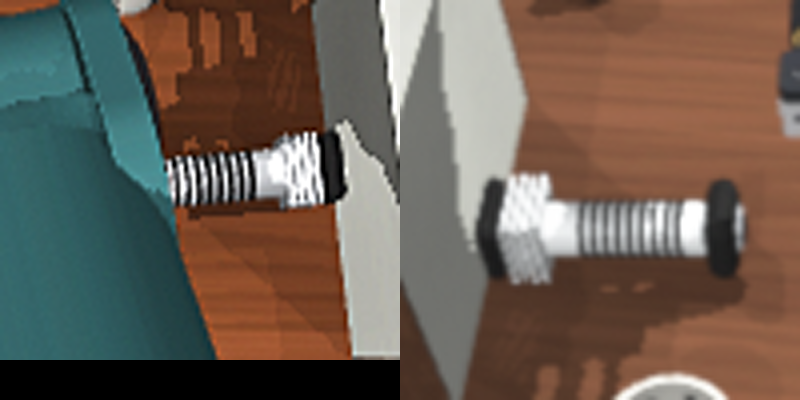

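The crop shows the head flush and square at the upright, and the plunger standing only slightly proud of the tail at (742,228): fully home. Regrasp at mid-length.

>>> play_rows(moves=[0.004,-0.04,0,0,0,0,1,0.008,-0.08,0,0,0,0,1,0.013,-0.12,0,0,0,0,1,0.018,-0.159,0,0,0,0,1,0.018,-0.159,0,0,0,0,1,0.018,-0.159,0,0,0,0,1,0.018,-0.159,0,0,0,0,1,0.018,-0.159,0,0,0,0,1], grip_force=25)

```text
time_s: 10.67
position: [0.5136, -0.1739, 0.1949]
eef_rot: [-2.096, -2.338, 0.0]
ft_force: [0.1, 0.0, -0.5]
width: 0.539
grasp_force: 0.0
```

>>> play_rows(moves=[0,0,0,0,0,0,1,0,0,0,0,0,0,1,0,0,0,0,0,0,1,0,-0.001,-0.03,0,0,0,1,0,-0.001,-0.06,0,0,0,1,0,-0.001,-0.08,0,0,0,1,0,-0.001,-0.089,0,0,0,1,0,-0.001,-0.089,0,0,0,0,0,-0.001,-0.089,0,0,0,-0.6,0,-0.001,-0.089,0,0,0,-1,0,-0.001,-0.089,0,0,0,-1,0,-0.001,-0.089,0,0,0,-1], grip_force=25)

```text
time_s: 11.67
position: [0.5143, -0.1762, 0.1077]
eef_rot: [2.097, 2.337, 0.001]
ft_force: [-0.4, 0.1, -0.4]
width: 0.682
grasp_force: 0.0
```

>>> play_rows(moves=[0,0,0,0,0,0,-1,0,0,0,0,0,0,-1,0,0,0,0,0,0,-1,0,0,0,0,0,0,-1,0,0,0,0,0,0,-1,0,0,0,0,0,0,-1], grip_force=25)

```text
time_s: 12.17
position: [0.5139, -0.1761, 0.1067]
eef_rot: [2.098, 2.338, -0.0]
ft_force: [0.5, 0.3, 1.6]
width: 0.354
grasp_force: 25.0
```

>>> play_rows(moves=[0,0.003,0.005,0,0,0,-1,0,0.01,0.03,0,0,0,-1,0,0.02,0.06,0,0,0,-1,0,0.04,0.09,0,0,0,-1,0,0.07,0.12,0,0,-0.02,-1,-0.002,0.105,0.13,0,0,-0.04,-1,-0.004,0.14,0.13,0,0,-0.07,-1,-0.006,0.175,0.13,0,0,-0.1,-1,-0.008,0.21,0.13,0,0,-0.13,-1,-0.01,0.245,0.13,0,0,-0.16,-1,-0.012,0.28,0.13,0,0,-0.18,-1,-0.013,0.315,0.13,0,0,-0.204,-1])

```text
time_s: 13.17
position: [0.5, 0.1407, 0.2369]
eef_rot: [2.326, 2.111, -0.001]
ft_force: [0.6, -1.3, -3.2]
width: 0.354
grasp_force: 25.0
```

>>> play_rows(moves=[0,0.035,0,0,0,0,-1,-0.001,0.07,0,0,0,0,-1,-0.002,0.105,0,0,0,0,-1,-0.003,0.13,0,0,0,0,-1,-0.003,0.148,0,0,0,0,-1,-0.003,0.148,0,0,0,0,-1,-0.003,0.148,0,0,0,0,-1])

```text
time_s: 13.75
position: [0.4971, 0.2878, 0.2365]
eef_rot: [-2.323, -2.114, 0.001]
ft_force: [0.2, -0.6, -2.8]
width: 0.356
grasp_force: 25.0
```

Run:
```python
from m import *
t=snap('top');w=snap('wrist');s=snap('scene');st=sensors.state();print(st['position'],st['eef_rot'],st['ft_force'],st['width'])
o=np.zeros((400,800,3),np.uint8)
o[:,:400]=w['image'][:,120:520];o[:,400:]=cv2.resize(s['image'][140:340,340:540],None,fx=2,fy=2)
cv2.imwrite('pics/s4.png',o[:,:,::-1])
```

```text
[0.4979 0.2859 0.2366] [ 2.3264  2.1107 -0.001 ] [-0.4311 -0.0389 -2.1196] 0.35205819649358805
```

View pics/s4.png

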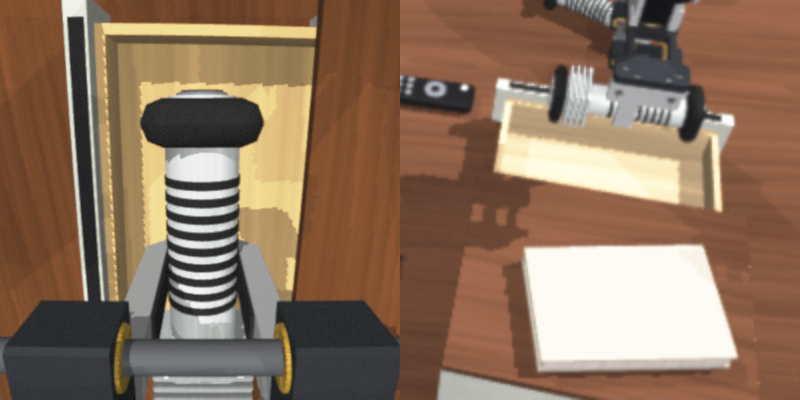

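The wrist view shows the torch parallel to the drawer front (left) and the unit's edge (right at about 318 px), about midway between them. Lower it gently.

>>> play_rows(moves=[0,0,-0.025,0,0,0,-1,0,0,-0.05,0,0,0,-1,0,0,-0.075,0,0,0,-1,0,0,-0.09,0,0,0,-1,0,0,-0.1,0,0,0,-1,0,0,-0.104,0,0,0,-1,0,0,-0.107,0,0,0,-1,0,0,-0.109,0,0,0,-1,0,0,-0.111,0,0,0,-1,0,0,-0.112,0,0,0,-1])

```text
time_s: 14.73
position: [0.4981, 0.287, 0.1251]
eef_rot: [2.325, 2.112, 0.001]
ft_force: [-0.6, -0.1, -3.0]
width: 0.353
grasp_force: 25.0
```

>>> play_rows(moves=[0,0,-0.0007,0,0,0,-1,0,0,-0.0014,0,0,0,-1,0,0,-0.002,0,0,0,-1])

```text
time_s: 14.98
position: [0.4979, 0.287, 0.1228]
eef_rot: [2.325, 2.112, 0.0]
ft_force: [0.5, -0.9, -3.2]
width: 0.351
grasp_force: 25.0
```

>>> play_rows(moves=[0,0,-0.0005,0,0,0,-1,0,0,-0.001,0,0,0,-1,0,0,-0.001,0,0,0,-1])

```text
time_s: 15.23
position: [0.4985, 0.287, 0.1226]
eef_rot: [2.325, 2.111, 0.002]
ft_force: [-0.7, -4.0, 11.8]
width: 0.357
grasp_force: 25.0
```

>>> play_rows(moves=[0,0,-0.0005,0,0,0,-1,0,0,-0.001,0,0,0,-1,0,0,-0.001,0,0,0,-1])

```text
time_s: 15.48
position: [0.4992, 0.2869, 0.1225]
eef_rot: [2.325, 2.11, 0.004]
ft_force: [-1.7, -7.5, 26.9]
width: 0.359
grasp_force: 25.0
```

It's on the floor, resting firmly. Ease off 1.5 mm, open a little, and rise.

>>> play_rows(moves=[0,0,0.001,0,0,0,-1,0,0,0.0015,0,0,0,-1,0,0,0.0015,0,0,0,-0.2,0,0,0.0015,0,0,0,0,0,0,0.0015,0,0,0,0.2,0,0,0.0015,0,0,0,0.2,0,0,0.0015,0,0,0,0.2,0,0,0.0015,0,0,0,0.2,0,0,0.02,0,0,0,0.2,0,0,0.05,0,0,0,0.2,0,0,0.09,0,0,0,0.2,0,0,0.13,0,0,0,0.2])

```text
time_s: 16.48
position: [0.4972, 0.2868, 0.2517]
eef_rot: [-2.324, -2.112, 0.003]
ft_force: [1.3, 0.0, 1.7]
width: 0.6
grasp_force: 0.0
```

Now go in front of the drawer, close the fingers and tilt 0.2 rad so the tips lead.

>>> play_rows(moves=[-0.03,0.003,0,0,0,0,-1,-0.06,0.006,0,-0.005,-0.05,0,-1,-0.09,0.009,0,-0.01,-0.1,0,-1,-0.12,0.012,0,-0.014,-0.15,0,-1,-0.145,0.016,0,-0.019,-0.199,0,-1,-0.152,0.016,0,-0.019,-0.199,0,-1,-0.152,0.016,0,-0.019,-0.199,0,-1,-0.152,0.016,0,-0.019,-0.199,0,-1,-0.152,0.016,0,-0.019,-0.199,0,-1], grip_force=20)

```text
time_s: 17.23
position: [0.347, 0.3028, 0.2507]
eef_rot: [2.213, 2.007, 0.201]
ft_force: [0.5, -0.4, -0.0]
width: 0.012
grasp_force: 0.0
```

Run:
```python
from m import *
t=snap('top');s=snap('scene');st=sensors.state();print(st['position'],st['eef_rot'],st['width'])
o=np.zeros((400,800,3),np.uint8)
o[:,400:]=cv2.resize(s['image'][140:340,340:540],None,fx=2,fy=2);o[:,:400]=cv2.resize(t['image'][100:300,100:300],None,fx=2,fy=2)
cv2.imwrite('pics/s5.png',o[:,:,::-1])
```

```text
[0.3469 0.3027 0.2505] [2.2134 2.0069 0.2006] 0.005810152292581426
```

View pics/s5.png

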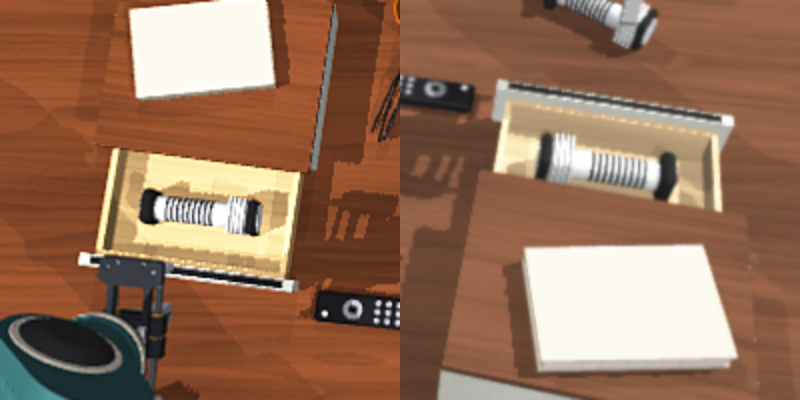

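The torch lies flat in the drawer, (205,213) in the left half, and the front is clear. Lower the fingers in front of the panel and start pushing.

>>> play_rows(moves=[0,0,-0.035,0,0,0,-1,0,0,-0.07,0,0,0,-1,0,0,-0.1,0,0,0,-1,0,0,-0.115,0,0,0,-1,0,0,-0.115,0,0,0,-1,0.005,-0.0005,-0.115,0,0,0,-1,0.01,-0.001,-0.115,0,0,0,-1,0.015,-0.0015,-0.115,0,0,0,-1,0.02,-0.002,-0.115,0,0,0,-1,0.025,-0.0025,-0.115,0,0,0,-1,0.03,-0.003,-0.115,0,0,0,-1,0.035,-0.0035,-0.115,0,0,0,-1])

```text
time_s: 18.33
position: [0.3814, 0.2994, 0.1359]
eef_rot: [2.211, 2.008, 0.202]
ft_force: [-2.0, -0.3, 1.1]
width: 0.008
grasp_force: 0.9
```

>>> play_rows(moves=[0.007,-0.0007,0,0,0,0,-1,0.014,-0.0014,0,0,0,0,-1,0.021,-0.002,0,0,0,0,-1,0.028,-0.0027,0,0,0,0,-1,0.035,-0.0034,0,0,0,0,-1,0.042,-0.004,0,0,0,0,-1,0.049,-0.0047,0,0,0,0,-1,0.056,-0.0054,0,0,0,0,-1,0.063,-0.006,0,0,0,0,-1,0.07,-0.0067,0,0,0,0,-1,0.077,-0.0074,0,0,0,0,-1,0.084,-0.008,0,0,0,0,-1])

```text
time_s: 19.33
position: [0.4655, 0.2913, 0.1356]
eef_rot: [2.211, 2.008, 0.201]
ft_force: [-2.5, -1.3, -0.2]
width: 0.005
grasp_force: 1.0
```

>>> play_rows(moves=[0.007,-0.0007,0,0,0,0,-1,0.014,-0.0014,0,0,0,0,-1,0.021,-0.002,0,0,0,0,-1,0.028,-0.0027,0,0,0,0,-1,0.035,-0.0034,0,0,0,0,-1,0.041,-0.004,0,0,0,0,-1,0.046,-0.0044,0,0,0,0,-1,0.05,-0.005,0,0,0,0,-1,0.053,-0.005,0,0,0,0,-1,0.055,-0.0053,0,0,0,0,-1])

```text
time_s: 20.17
position: [0.5201, 0.2862, 0.1357]
eef_rot: [2.211, 2.008, 0.202]
ft_force: [-2.3, -0.5, -0.8]
width: 0.006
grasp_force: 0.8
```

>>> play_rows(moves=[0.002,0,0,0,0,0,-1,0.004,-0.0004,0,0,0,0,-1,0.006,-0.0006,0,0,0,0,-1,0.008,-0.0008,0,0,0,0,-1,0.01,-0.001,0,0,0,0,-1])

```text
time_s: 20.58
position: [0.5299, 0.2852, 0.1356]
eef_rot: [2.211, 2.009, 0.202]
ft_force: [-1.7, -0.6, -0.8]
width: 0.006
grasp_force: 0.8
```

>>> play_rows(moves=[0.001,0,0,0,0,0,-1,0.002,0,0,0,0,0,-1,0.003,0,0,0,0,0,-1])

```text
time_s: 20.83
position: [0.5329, 0.2851, 0.1356]
eef_rot: [2.211, 2.008, 0.201]
ft_force: [-2.1, -0.8, -0.1]
width: 0.007
grasp_force: 0.8
```

>>> play_rows(moves=[0.001,0,0,0,0,0,-1,0.002,0,0,0,0,0,-1,0.003,0,0,0,0,0,-1])

```text
time_s: 21.08
position: [0.5359, 0.2851, 0.1356]
eef_rot: [2.211, 2.008, 0.201]
ft_force: [-2.7, -0.8, 0.8]
width: 0.0
grasp_force: 0.8
```

>>> play_rows(moves=[0.001,0,0,0,0,0,-1,0.002,0,0,0,0,0,-1,0.003,0,0,0,0,0,-1])

```text
time_s: 21.33
position: [0.5379, 0.2852, 0.1354]
eef_rot: [2.211, 2.009, 0.199]
ft_force: [-18.5, -4.2, 13.2]
width: 0.003
grasp_force: 9.1
```

Hard stop at 18.5 N, at the expected flush position. Back away, rise, and look.

>>> play_rows(moves=[-0.005,0,0,0,0,0,-1,-0.025,0.002,0,0,0,0,-1,-0.06,0.005,0.02,0,0,0,-1,-0.09,0.008,0.06,0,0,0,-1,-0.12,0.01,0.1,0,0,0,-1,-0.14,-0.02,0.13,0,0,0,-1,-0.14,-0.05,0.15,0,0,0,-1,-0.14,-0.09,0.16,0,0,0,-1,-0.14,-0.13,0.16,0,0,0,-1,-0.14,-0.17,0.16,0,0,0,-1,-0.14,-0.2,0.16,0,0,0,-1,-0.14,-0.2,0.16,0,0,0,-1])

```text
time_s: 22.33
position: [0.3987, 0.0796, 0.296]
eef_rot: [2.216, 2.0, 0.201]
ft_force: [0.2, 0.3, 0.2]
width: 0.006
grasp_force: 0.0
```

Run:
```python
from m import *
t=snap('top');s=snap('scene');st=sensors.state();print(st['position'],st['qvel'])
o=np.zeros((600,800,3),np.uint8)
o[:300,:480]=cv2.resize(s['image'],(480,300),interpolation=cv2.INTER_AREA);o[300:,:450]=cv2.resize(t['image'][80:280,120:420],(450,300));o[300:,480:]=cv2.resize(t['image'][130:210,130:270][:, :][:, :],(320,183))[:183].repeat(1,0) if 0 else 0
o[300:510,460:800]=cv2.resize(t['image'][140:224,136:272],(340,210))
cv2.imwrite('pics/fin.png',o[:,:,::-1])
```

```text
[0.399  0.0843 0.2961] [-0.0338  0.0198 -0.0372 -0.0164  0.003   0.0032 -0.0252]
```

View pics/fin.png

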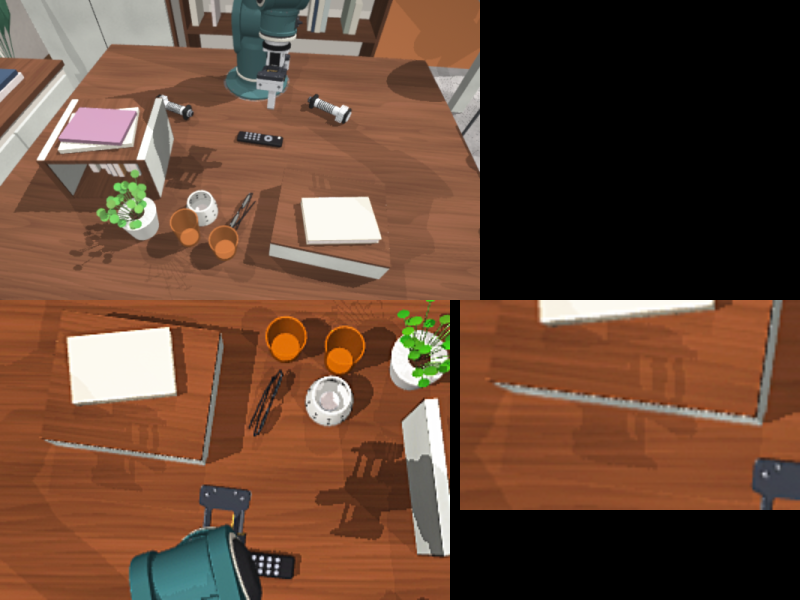

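The final view shows the drawer flush with the unit's front, with only the thin outer face visible, and the bystanders unmoved. Handing in.

```bash
python3 -c "
from h import *
print(finish_job())"
```

```text
the job is handed in; nothing more can be done
None
```

I slid the torch square against the upright, pushed its switch fully home, laid it in the drawer, pushed the drawer shut and handed the job in at about 22 s; it returned no verdict.

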